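Stack the orange accessory tray onto the lower tray and bolt it down

TASK

Lift the orange lathe-accessory tray by its black bar, keeping its two loose parts in it, and stack it on the blue tray in the cradle so that all four lugs drop fully home in the corner sockets. Feel for the sockets with a light touch and do not force, bang or drop it (the trays crack above about 45 N). Then slide the red-tabbed bolt fully in over the tray's tab to lock it, let go, and leave everything else on the bench where it is.

Things in the scene. Friction and masses are not known exactly. Their poses are not given: they have to be found in the camera images.
- tray_bar (a point): Orange tray, 176 (x) by 246 (y) mm, 0.5 to 0.8 kg with contents, same either way round. This point: centre of its black carrying bar, 22 mm thick (x), 24 high, 150 long (y), on a central web 6 mm thick; walls end 51 mm lower, the loose contents 63 mm lower or more. 115 mm above the lug tips, on which the tray stands at the start. Axes: x across the bar, y along it, z up.
- tray_foot (a point): Point of the orange tray midway between its four lug tips, same axes as the bar. Lugs: round, 18.5 mm diameter, 14 mm long below the tray's flat underside, feet chamfered under 1 mm, at x +-65, y +-100 mm. A black tab, 56 mm wide (y), 6 mm thick, its underside 16 mm above this point, sticks out from each long side to x +-116 mm.
- cradle: Fixed steel cradle, 230 (x) by 280 (y) mm, holding the blue lower tray (170 by 240 mm). Origin on the bench under its middle, x away from the bolt side, y along the long side, z up. The blue tray is level and parallel with it and gripped stiffly (over 40 N to shift), but lies off its centre by an unmeasured amount, up to 7 mm in x and up to 10 mm in y: find the sockets by feel.
- pads (a point): Point of the cradle over its centre, at the height of the blue tray's top, 82 mm above the bench. Four flat grey corner pads 46 mm square, each with a 21 mm square socket 20 mm deep in its middle, at x +-65, y +-100 mm from the blue tray's (unmeasured) centre. Lugs resting on the pads: orange bar's centre 197 mm above the bench; fully home: 183 mm. Friction about 0.3 to 1.
- bolt_tab (a point): Middle of the bolt's upright red tab: 12 mm thick (x), 26 wide (y), top 14 mm above this point; steel bolt's top face 22 mm below it. Axes as the cradle's. Open, it stands 165 mm from the cradle's origin on the -x side; slide it along the cradle's +x to lock. The bolt passes over the orange tray's tab only when that tray is fully home.
- bolt (a joint): Travel of the bolt in m: 0 fully open, 0.030 fully in (locked). Friction about 2.5 N; it stays where left. Starts open or up to 4 mm in.
- collar_mid (a point): Loose brass collar, 52 mm diameter, 34 mm high, lying in the orange tray; point half-way up.
- block_mid (a point): Loose wooden block, 50 by 60 by 30 mm, lying in the orange tray; point at its centre.
- chuck_mid (a point): Steel four-jaw chuck, 92 mm diameter, 63 mm high, standing on the bench (bystander); point half-way up.
- live_mid (a point): Dark steel live centre, 44 mm diameter, 55 mm high with a conical point, standing on the bench (bystander); point half-way up.
- bowl_mid (a point): Dark turned wooden bowl blank, 104 mm diameter, 50 mm high (bystander); point half-way up.
- gouge_mid (a point): Turning gouge with wooden handle, 380 mm long, lying roughly along x, 34 mm high (bystander); point near its middle.
- blank_mid (a point): Square wooden turning blank 240 by 50 by 50 mm lying on the bench (bystander); its centre.
- wax_mid (a point): Wax jar, 70 mm diameter, 70 mm high (bystander); point half-way up.
Mind the look-alikes: they are no part of the job. What is meant by the part that bears block_mid is not purple, and is the larger of those in its own colour.

How it is judged:
On the way, in this order (a step that is already met when the one before it is completed fails the run):
1. the orange tray is fully home on the blue tray, all lugs in their sockets (z of tray_bar in the frame of cradle between 0.178 and 0.1855 m and horizontal distance between tray_bar and cradle below 0.016 m and angle between tray_bar's own z axis and vertical below 0.025 rad and angle between the y axis of tray_bar and the y axis of cradle, either way round below 0.05 rad), for 0.2 s.
2. the bolt is slid in over the tray's tab (value of joint bolt above 0.025 m), for 0.2 s.
At the end, for the whole second after the job is handed in: Orange tray level (0.025 rad) and fully home: bar centre within 2.5 mm of 183 mm above the bench, within 16 mm of the cradle's centre and 0.05 rad of its direction; bolt in by over 25 of its 30 mm; collar and block still in the tray; everything released and at rest (all of step 1 and value of joint bolt above 0.025 m and linear speed of tray below 0.01 m/s and not (x of collar_mid in the frame of tray_bar above 0.09 m or x of collar_mid in the frame of tray_bar below -0.09 m or y of collar_mid in the frame of tray_bar above 0.125 m or y of collar_mid in the frame of tray_bar below -0.125 m or z of collar_mid in the frame of tray_bar below -0.12 m) and not (x of block_mid in the frame of tray_bar above 0.09 m or x of block_mid in the frame of tray_bar below -0.09 m or y of block_mid in the frame of tray_bar above 0.125 m or y of block_mid in the frame of tray_bar below -0.125 m or z of block_mid in the frame of tray_bar below -0.12 m)); the robot touches nothing.
It fails at once if the orange tray is pressed, banged or dropped on the blue tray or cradle with more than 45 N (contact force between tray and cradle above 45 N).
It fails at once if the collar or the block leaves the tray ((x of collar_mid in the frame of tray_bar above 0.09 m or x of collar_mid in the frame of tray_bar below -0.09 m or y of collar_mid in the frame of tray_bar above 0.125 m or y of collar_mid in the frame of tray_bar below -0.125 m or z of collar_mid in the frame of tray_bar below -0.12 m) or (x of block_mid in the frame of tray_bar above 0.09 m or x of block_mid in the frame of tray_bar below -0.09 m or y of block_mid in the frame of tray_bar above 0.125 m or y of block_mid in the frame of tray_bar below -0.125 m or z of block_mid in the frame of tray_bar below -0.12 m)).
It fails at once if a bystander is moved by more than 40 mm (distance of any of chuck_mid, live_mid, bowl_mid, gouge_mid, blank_mid, wax_mid from where it was at the start of the episode above 0.04 m).
It also fails if it takes over 72 s, if anything falls off the work surface, if the arm or the gripper's body presses on something with over 40 N, if the wrist force passes 120 N, or if a joint passes its speed limit or range.

ROBOT

A 6-joint arm with a two-finger parallel gripper is mounted at the origin on the work surface. World frame = base frame: x ahead of the robot, y to its left, z up, the work surface at z = 0. Lengths are in m, angles in rad, forces in N, time in s.
With the tool pointing down it reaches from about 0.35 to 0.875 m from the base axis. Payload 4.2 kg.
Tool frame: the origin (TCP) lies at the very end of the fingers, on their centre line; the grasp point (between the pads) lies env.pinch_z behind it (env.pinch_z is the distance from the TCP to the grasp point, in m); z points along the fingers, y is the direction in which the jaws open and shut (so a half turn about z gives the same grasp; the last joint's range is limited). The gripper opens to 85 mm and grips with 20 to 120 N. Pads are 22 mm wide; open, the fingers measure 114 mm over their backs; the gripper's body (76 mm by 85 mm) begins 54 mm behind the grasp point. The pads swing forward as they close: fully open they stand 13 mm farther back than shut.
Start: joints at [-0.935, 0.385, 0.008, 0, -1.194, -0.259], TCP at [0.23, -0.581, 0.231] pointing down, gripper open.
Joint ranges: [-3.14, 3.14], [-1.21, 2.06], [-1.07, 1.41], [-3.16, 2.05], [-2.99, -0.16], [-3.1, 3.1]. Speed limits (rad/s): [2.79, 2.79, 3.14, 3.14, 3.14, 3.14].

INTERFACE

Orientations are given as a unit quaternion [w, x, y, z].
In Python, from station import sensors, viewer, finish_job, nets, env gives the robot as it stands. The module is installed in compiled form; this text tells all that it offers.
- The arm moves only by the tool play_rows, never from a script. Its argument "deltas" is a list of rows, each a list of 2 entries, a list of its own where there are three numbers: the shift along the tool's x, y, z in cm, then the turn, a rotation vector about the tool's x, y, z in rad. A call has 1 to 8 rows; each row shifts and turns the commanded pose from where the row before left it, along the tool's axes as they then stand; what a row does not reach is not made up. A row lasts 1/8 s, in which the tool goes at most 62.5 mm and 10.7 degrees, less where a joint would pass 70% of its speed; a pose out of reach is approached as far as the arm can. A call is refused whole if a number of a shift passes 6.25 or a number of a turn 0.188, either way. A call with a gripper value outside its range is refused whole. "fingers" is the closure, from 0 (fully open) to 1 (shut), set as the call begins (left out, the last holds). The fingers move at their own pace and stop on an object; the grip force is fixed at half the most. Time passes only in rows, so rows that do not move let the fingers close. It gives the time, the measured TCP pose, the force and the opening at its end, in the units of the state.
- sensors.state(): the state, without advancing time (a new reading comes with each control period).
- viewer.camera(name): name is "scene" or "side" or "wrist"; returns a dict with "color" (420x560x3 uint8, red, green, blue), "vfov" (degrees; the focal length in pixels is half the picture's height over the tangent of half this angle, whatever the lens; pixels are square), "cx", "cy" (the principal point, pixels), "rvec" (rotation vector, rad) and "tvec" (3), from world to camera coordinates, as OpenCV has them. Camera axes: x right, y down, z forward; pixel columns grow to the right and rows downward; lengths in m; the calibration is good to about 2 mm. The wrist camera is an equidistant fisheye: a pixel r from the principal point sees the ray r / f radians off the axis. A picture is of the moment at which its call begins. There is no depth.
- finish_job(): hands the job in, once; it reports no verdict.
Trained networks look in a picture, given as the dict that the camera call returned (one of the last four; its "shot" number tells which), for a name from the list of things; names that differ only in an ending like _2 or _b are one class to them, and where a whole thing is asked for, a point or a joint stands for the part that bears it (a point fixed in the world has none). Each returns a list of dicts, best first, with "confidence" (0 to 1); they miss things now and then, are a little off and sometimes report something else, mostly with a low value. They report only what shows in the picture. A call takes as long as a camera call. They do not tell look-alikes from the thing itself.
- nets.boxes_of(picture, name): "point" ([x, y, z] in m, in the coordinates of the camera as it stood for that picture, good to about 4 mm: the middle of the surface that is visible of it).
- nets.regions_of(picture, name): "mask" (420x560 bool, what is visible of it).
- nets.place_of(picture, name): "point" ([x, y, z] in m, in the coordinates of the camera as it stood for that picture, good to about 4 mm: a listed point, or the origin of a listed thing).
The state is a dict: "clock": time; "joints": joint angles; "joint_velocities": joint speeds; "effort": joint torques, N m; "position": TCP position; "tcp_rot": TCP orientation; "force": force on the tool from outside, world axes, zero at the start; "ft_torque": the same for the moment, N m; "width": opening from 0.0 (shut) to 1.0 (fully open).
Only numpy, scipy, OpenCV 4.12 (cv2) and the standard library are available. Lean on these libraries where they do the work, as an engineer would, in place of code of your own. Each camera call takes 0.05 s, during which the arm holds its last target. There are 200 camera calls.

## Working session

There is one attempt and no reset: what is moved stays moved. The work goes in short steps, Python scripts to look and compute and a tool call to move; the robot and the scene stay as the last step left them, time stands still between calls to the robot, and variables do not carry over. Pictures are saved under pics/ and viewed, about 8 in all and at most 12, crops included, and the job is handed in when it is done.

Besides the shell and the picture viewer there is one more tool, called after "Request:" as a command line: name --argument value ..., lists and objects as JSON in quotes. play_rows: Moves the arm, as the interface text tells. Its arguments: {"type":"object","properties":{"deltas":{"type":"array"},"fingers":{"type":"number"}},"required":["deltas"]}

```bash
mkdir -p pics
cat > h.py <<'E'
import numpy as np, cv2
from scipy.spatial.transform import Rotation as R
from station import sensors, viewer, finish_job, nets, env
def w(p,c):
    M=cv2.Rodrigues(np.array(c["rvec"],float))[0]
    return M.T@(np.array(p)-np.array(c["tvec"]).ravel())
def proj(P,c):
    M=cv2.Rodrigues(np.array(c["rvec"],float))[0]
    p=M@np.array(P)+np.array(c["tvec"]).ravel(); f=210/np.tan(np.radians(c["vfov"])/2)
    return np.round([c["cx"]+f*p[0]/p[2],c["cy"]+f*p[1]/p[2]],1)
def save(c,n): cv2.imwrite(f"pics/{n}.png",c["color"][:,:,::-1])
def st():
    s=sensors.state(); 
    q=s["tcp_rot"]; r=R.from_quat([q[1],q[2],q[3],q[0]])
    return s,r
E
cat > a.py <<'E'
from h import *
s,r=st(); print(s, env.pinch_z); print(r.as_matrix().round(3))
for n in ["scene","side"]:
    c=viewer.camera(n); save(c,n+"0")
    for k in "tray_bar tray_foot cradle pads bolt_tab collar_mid block_mid chuck_mid live_mid bowl_mid gouge_mid blank_mid wax_mid".split():
        o=nets.place_of(c,k)
        print(n,k,[(w(d["point"],c).round(3).tolist(),round(d["confidence"],2),proj(w(d["point"],c),c).tolist()) for d in o[:4]])
E
python3 a.py
```

```text
{'clock': 0.0, 'joints': array([-9.35400385e-01,  3.85555219e-01,  6.62443453e-03, -5.11045380e-04,
       -1.19399718e+00, -2.58576298e-01]), 'joint_velocities': array([ 1.06835762e-03, -1.24109740e-03, -9.67651145e-05, -3.26513033e-04,
        1.68698569e-03,  6.12117962e-04]), 'effort': array([-1.17110434e-03, -3.92290378e+01,  1.88405943e+01,  4.18639541e+00,
       -4.63896737e-03,  3.46526605e-06]), 'position': array([ 0.22976913, -0.5806021 ,  0.23022006]), 'tcp_rot': array([-2.46536588e-04, -1.87204380e-01,  9.82320379e-01,  1.06376480e-03]), 'force': array([0.25223287, 0.05174379, 0.82121202]), 'ft_torque': array([-0.00638507, -0.01035869, -0.03168189]), 'width': 0.9992837247368862} 0.0187
[[-0.93  -0.368 -0.001]
 [-0.368  0.93   0.002]
 [ 0.     0.002 -1.   ]]
scene tray_bar [([0.602, 0.184, 0.118], 0.87, [333.7, 258.7])]
scene tray_foot [([0.599, 0.184, 0.008], 0.73, [330.0, 274.2]), ([0.59, -0.198, 0.082], 0.71, [216.7, 198.7]), ([0.559, 0.17, 0.036], 0.56, [332.9, 256.3])]
scene cradle [([0.594, -0.199, -0.001], 0.75, [219.5, 214.2])]
scene pads [([0.592, -0.197, 0.078],
[... 1130 characters left out ...]
, 0.404, 0.011], 0.73, [138.5, 298.1]), ([0.779, 0.244, 0.012], 0.58, [165.5, 243.4]), ([0.642, 0.185, 0.026], 0.41, [215.7, 253.3])]
side chuck_mid [([0.317, 0.422, 0.03], 0.84, [243.2, 397.9]), ([0.557, 0.167, 0.033], 0.54, [243.0, 264.7]), ([0.427, -0.004, 0.019], 0.52, [321.9, 254.6]), ([0.586, -0.202, -0.002], 0.5, [318.9, 193.2])]
side live_mid [([0.426, -0.004, 0.023], 0.56, [322.1, 253.8])]
side bowl_mid [([0.301, -0.338, 0.022], 0.68, [424.1, 208.2]), ([0.588, -0.474, 0.024], 0.66, [368.3, 144.0])]
side gouge_mid [([0.557, 0.487, 0.012], 0.91, [148.1, 355.3])]
side blank_mid [([0.587, -0.472, 0.024], 0.87, [368.2, 144.4])]
side wax_mid [([0.339, -0.467, 0.03], 0.89, [434.4, 177.8])]
```

```bash
python3 -c "
import cv2,numpy as np
a=cv2.imread('pics/scene0.png');cv2.imwrite('pics/scene_c.png',cv2.resize(a[100:400,130:500],None,fx=2.1,fy=2,interpolation=3))"
```

```text
(no output)
```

View pics/scene_c.png

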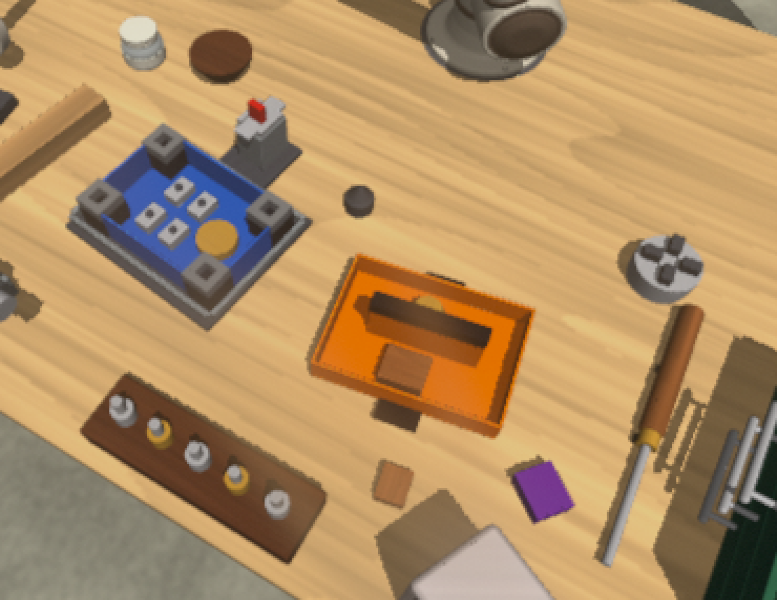

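View pics/side0.png

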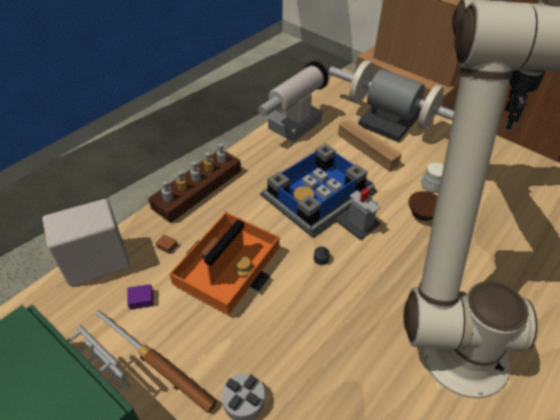

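```bash
cat > fit.py <<'E'
from h import *
from scipy.optimize import minimize
cs=[viewer.camera(n) for n in ("scene","side")]
ms=[]
for c in cs:
    h=cv2.cvtColor(c["color"],cv2.COLOR_RGB2HSV)
    m=((h[...,0]>3)&(h[...,0]<16)&(h[...,1]>215)&(h[...,2]>70)).astype(np.uint8)
    g=np.zeros_like(m); u,v=proj([.6,.185,.06],c).astype(int); g[v-75:v+75,u-95:u+95]=1; m=m*g
    n,l,s,_=cv2.connectedComponentsWithStats(m); m=(l==1+s[1:,4].argmax()).astype(np.uint8)
    ct=cv2.findContours(m,0,2)[0]; hull=cv2.convexHull(np.vstack(ct)); z=np.zeros_like(m); cv2.fillConvexPoly(z,hull,1); ms.append(z)
    print(m.sum(),z.sum())
def hull(p,c):
    x,y,a=p; k,q=np.cos(a),np.sin(a)
    P=[proj([x+k*i*.088-q*j*.123,y+q*i*.088+k*j*.123,z],c) for i in(-1,1) for j in(-1,1) for z in(.014,.064)]
    return cv2.convexHull(np.array(P,np.float32))
def cost(p):
    e=0
    for c,m in zip(cs,ms):
        z=np.zeros_like(m); cv2.fillConvexPoly(z,(hull(p,c)*16).round().astype(np.int32),1,shift=4); e+=(z!=m).sum()
    return e
for a0 in(-.25,0,.25):
    o=minimize(cost,[.6,.185,a0],method="Nelder-Mead",options=dict(initial_simplex=np.array([.6,.185,a0])+np.array([[0,0,0],[.01,0,0],[0,.01,0],[0,0,.1]]),xatol=1e-4,fatol=.5))
    print(o.x.round(4),o.fun)
E
python3 fit.py
```

```text
3455 5851
11 18
[0.5948 0.1846 0.1554] 7017.0
[0.5978 0.1833 0.1865] 7003.0
[0.5991 0.183  0.1982] 6998.0
```

Request:
play_rows --deltas '[[[0, 0, -5], [0, 0, 0]], [[-4, 3, -5], [0, 0, 0.15]], [[-5, 3, -5], [0, 0, 0.15]], [[-5, 3, -2], [0, 0, 0.15]], [[-4, 4, 0], [0, 0, 0.15]], [[-3, 5, 0], [0, 0, 0.15]], [[-2, 5, 0], [0, 0, 0.15]], [[0, 0, 0], [0, 0, 0]]]' --fingers 0

```text
clock: 2.5
position: [0.4569, -0.3559, 0.3859]
tcp_rot: [-0.0, 0.256, 0.967, 0.0]
force: [0.0, 0.3, 0.0]
width: 0.998
```

```bash
sed -i 's/h\[...,1\]>215/h[...,1]>190/; s/h\[...,0\]>3)/h[...,0]>=0)/' fit.py; python3 fit.py
python3 - <<'E'
from h import *
c=viewer.camera("wrist"); save(c,"w1"); print(c["vfov"],c["cx"],c["cy"],w([0,0,0],c),w([0,0,1],c)-w([0,0,0],c))
for k in "cradle pads bolt_tab tray_bar".split():
    print(k,[(w(d["point"],c).round(4).tolist(),round(d["confidence"],2)) for d in nets.place_of(c,k)[:2]])
E
```

```text
4758 6225
4605 6027
[0.5999 0.1842 0.1546] 638.0
[0.6004 0.1847 0.1782] 604.0
[0.5998 0.185  0.1681] 644.0
65.70646984690485 278.13309837029163 206.10952373859556 [ 0.38474634 -0.31802886  0.52937908] [ 0.27426734 -0.15767498 -0.94863904]
cradle [([0.5887, -0.1989, -0.0013], 0.98)]
pads [([0.5867, -0.2048, 0.0862], 0.81)]
bolt_tab [([0.4214, -0.1796, 0.1229], 0.94)]
tray_bar []
```

View pics/w1.png

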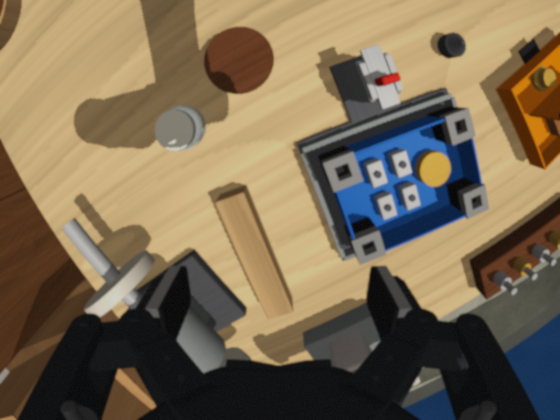

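```bash
cat >> h.py <<'E'
def ray(uv,c,z):
    M=cv2.Rodrigues(np.array(c["rvec"],float))[0]; f=210/np.tan(np.radians(c["vfov"])/2)
    d=np.array(uv,float)-[c["cx"],c["cy"]]; r=np.hypot(*d); t=r/f
    v=M.T@np.array([*(d/r*np.sin(t)),np.cos(t)]); o=w([0,0,0],c); return o+v*(z-o[2])/v[2]
def fproj(P,c):
    M=cv2.Rodrigues(np.array(c["rvec"],float))[0]; f=210/np.tan(np.radians(c["vfov"])/2)
    p=M@np.array(P)+np.array(c["tvec"]).ravel(); h=np.hypot(p[0],p[1]); t=np.arctan2(h,p[2])
    return np.array([c["cx"],c["cy"]])+p[:2]/h*t*f
def sockets(c,b,a=None,n="sock"):
    g=cv2.cvtColor(c["color"],cv2.COLOR_RGB2GRAY); out=[]; tiles=[]
    for i,j in((-1,-1),(-1,1),(1,-1),(1,1)):
        k,q=np.cos(b[2]),np.sin(b[2]); P=np.array([b[0]+k*i*.065-q*j*.1,b[1]+q*i*.065+k*j*.1,.082])
        # rectify a 60 mm patch in the pad plane, 0.5 mm per px
        X=np.arange(-30,30,.5)/1000; mp=np.array([[fproj(P+[k*x-q*y,q*x+k*y,0],c) for x in X] for y in X],np.float32)
        t=cv2.remap(c["color"],mp[...,0],mp[...,1],cv2.INTER_CUBIC); tiles.append(t)
    cv2.imwrite(f"pics/{n}.png",cv2.resize(np.hstack(tiles)[:,:,::-1],(800,200)))
    return tiles
E
python3 - <<'E'
from h import *
c=viewer.camera("wrist")
for uv in((343,171),(457,126),(370,245),(475,201)): print(ray(uv,c,.082).round(4))
P=[ray(uv,c,.082) for uv in((343,171),(457,126),(370,245),(475,201))]
m=np.mean(P,0); d=(P[1]-P[0]+P[3]-P[2]); a=np.arctan2(-d[0],d[1]); e=P[2]-P[0]+P[3]-P[1]; print(m,a,np.arctan2(e[1],e[0]))
sockets(c,[m[0],m[1],a])
E
```

```text
[ 0.5138 -0.2876  0.082 ]
[ 0.5382 -0.0955  0.082 ]
[ 0.6404 -0.3018  0.082 ]
[ 0.6681 -0.1086  0.082 ]
[ 0.59012082 -0.19835577  0.082     ] -0.1343068649137775 -0.106317151019935
```

View pics/sock.png

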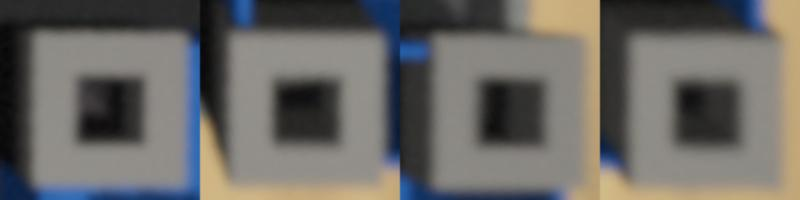

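```bash
cat > sk.py <<'E'
from h import *
def solve(c,b):
    b=np.array(b,float)
    for it in range(3):
        T=sockets(c,b); A=[];B=[]
        for (i,j),t in zip(((-1,-1),(-1,1),(1,-1),(1,1)),T):
            g=cv2.cvtColor(t,cv2.COLOR_RGB2GRAY); m=(g<100).astype(np.uint8); m[:, :36]=m[:,84:]=0; m[:36]=m[84:]=0
            n,l,s,ce=cv2.connectedComponentsWithStats(m); q=1+s[1:,4].argmax()
            d=(ce[q]-60)/2000; A.append([i*.065,j*.1]); B.append([i*.065+d[0],j*.1+d[1]])
            if it==2: print("area mm2",s[q,4]/4,"box",s[q,2:4]/2,"resid mm",(d*1000).round(2))
        A=np.array(A);B=np.array(B); m=B.mean(0); D=B-m
        th=np.arctan2((A[:,0]*D[:,1]-A[:,1]*D[:,0]).sum(),(A*D).sum())
        k,q=np.cos(b[2]),np.sin(b[2]); b[:2]+=[k*m[0]-q*m[1],q*m[0]+k*m[1]]; b[2]+=th
    return b
if __name__=="__main__":
    c=viewer.camera("wrist"); print(solve(c,[.590,-.198,-.125]).round(4)); s,r=st(); print(s["position"])
E
python3 sk.py
```

```text
area mm2 409.25 box [20.5 21. ] resid mm [-0.11 -0.12]
area mm2 398.0 box [20.5 20.5] resid mm [-0.1   0.17]
area mm2 418.0 box [21. 21.] resid mm [ 0.11 -0.15]
area mm2 400.75 box [20.5 21. ] resid mm [0.06 0.18]
[ 0.5929 -0.1953 -0.1286]
[ 0.45416512 -0.35913775  0.38624536]
```

Request:
play_rows --deltas '[[[-2, 3, 0], [0, 0, 0.17]], [[-3, 4, 0], [0, 0, 0.17]], [[-5, 2.5, 0], [0, 0, 0.17]], [[-6, 0, 0], [0, 0, 0.17]], [[-6, 0, 0], [0, 0, 0.17]], [[-6, 0, 0], [0, 0, 0]], [[-6, 0, 0], [0, 0, 0]], [[0, 0, 0], [0, 0, 0]]]'

```text
clock: 3.95
position: [0.6483, -0.5645, 0.359]
tcp_rot: [-0.007, 0.636, 0.772, -0.002]
force: [2.0, 0.3, -2.6]
width: 1.0
```

Request:
play_rows --deltas '[[[5, 0, 0], [0, 0, 0]], [[6, 1, 0], [0, 0, 0]], [[6, 1, 0], [0, 0, 0]], [[6, 1, 0], [0, 0, 0]], [[6, 1, 0], [0, 0, 0]], [[6, 1, 0], [0, 0, 0]], [[6, 1, 0], [0, 0, 0]], [[6, 1, 0], [0, 0, 0]]]'

```text
clock: 4.95
position: [0.6324, -0.1, 0.3766]
tcp_rot: [0.009, 0.634, 0.773, 0.001]
force: [1.2, 0.8, 0.8]
width: 1.003
```

Request:
play_rows --deltas '[[[6, 1, 0], [0, 0, 0]], [[6, 1, 0], [0, 0, 0]], [[6, 0, 0], [0, 0, 0]], [[0, 0, 0], [0, 0, 0]]]'

```text
clock: 5.45
position: [0.6251, 0.018, 0.3747]
tcp_rot: [-0.012, 0.59, 0.807, 0.02]
force: [-0.6, 0.0, 0.2]
width: 1.0
```

Run:
```python
from h import *
s,r=st(); print(s["position"],r.as_matrix().round(3))
c=viewer.camera("wrist"); save(c,"w2")
for k in ["tray_bar","tray_foot"]: print(k,[(w(d["point"],c).round(4).tolist(),round(d["confidence"],2)) for d in nets.place_of(c,k)[:2]])
```

```text
[0.62514639 0.01799789 0.37474847] [[-0.304  0.953  0.004]
 [ 0.952  0.304  0.045]
 [ 0.042  0.018 -0.999]]
tray_bar [([0.5982, 0.1825, 0.1162], 0.73)]
tray_foot [([0.6004, 0.1841, 0.0022], 0.92)]
```

View pics/w2.png

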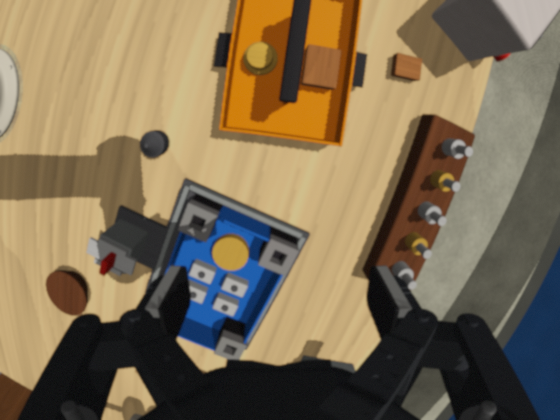

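```bash
cat >> h.py <<'E'
def plan(p,ang):
    "shift (cm) in the tool axes after turning, and the turn, from the measured pose; tool y at world angle ang, z down"
    s,r=st(); k,q=np.cos(ang),np.sin(ang)
    T=R.from_matrix(np.array([[-q,k,0],[k,q,0],[0,0,-1]]))
    d=np.array(p)-s["position"]
    print("clock",round(s["clock"],2),"pos",s["position"].round(4),"vel",abs(s["joint_velocities"]).max().round(4),"F",np.round(s["force"],1),"T",np.round(s["ft_torque"],2),"w",round(s["width"],3),"q",s["joints"].round(2))
    print("turn",(r.inv()*T).as_rotvec().round(4),"then shift cm",(T.inv().apply(d)*100).round(2),"| shift in present axes",(r.inv().apply(d)*100).round(2))
E
python3 - <<'E'
from h import *
plan([.585,.105,.34],.17)
E
```

```text
clock 5.6 pos [0.6253 0.0157 0.3734] vel 0.0152 F [-0.3 -1.   0.9] T [-0.09 -0.02 -0.05] w 1.0 q [ 0.26  0.33  0.29 -0.04 -1.52 -3.1 ]
turn [ 0.0124 -0.0427  0.1356] then shift cm [ 9.49 -2.46  3.34] | shift in present axes [ 9.58 -1.21  3.72]
```

Request:
play_rows --deltas '[[[0, 0, 0], [0.012, -0.04, -0.18]], [[0, 0, 0], [0, 0, -0.18]], [[0, 0, 0], [0, 0, -0.18]], [[0, 0, 0], [0, 0, -0.18]], [[0, 0, 0], [0, 0, -0.18]], [[0, 0, 0], [0, 0, -0.18]], [[0, 0, 0], [0, 0, -0.18]], [[0, 0, 0], [0, 0, -0.18]]]'

```text
clock: 6.6
position: [0.6254, 0.0149, 0.3723]
tcp_rot: [0.002, -0.089, 0.996, 0.001]
force: [0.1, -0.4, -0.9]
width: 1.001
```

Request:
play_rows --deltas '[[[0, 0, 0], [0, 0, -0.18]], [[0, 0, 0], [0, 0, -0.18]], [[0, 0, 0], [0, 0, -0.18]], [[0, 0, 0], [0, 0, -0.18]], [[0, 0, 0], [0, 0, -0.18]], [[0, 0, 0], [0, 0, -0.18]], [[0, 0, 0], [0, 0, -0.18]], [[0, 0, 0], [0, 0, -0.1]]]'

```text
clock: 7.6
position: [0.6254, 0.0149, 0.3723]
tcp_rot: [0.003, -0.695, 0.719, -0.001]
force: [0.2, 0.3, -0.0]
width: 0.998
```

Run:
```python
from h import *
plan([.58,.25,.36],.17+np.pi)
```

```text
clock 7.6 pos [0.6254 0.0149 0.3723] vel 0.7766 F [ 0.2  0.3 -0. ] T [-0.02  0.03  0.03] w 0.998 q [ 0.28  0.33  0.27 -0.   -1.51 -0.32]
turn [-0.0046  0.0023 -0.2038] then shift cm [-23.94   0.5    1.23] | shift in present axes [-23.34   5.34   1.27]
```

Request:
play_rows --deltas '[[[-2, 0.5, 0.4], [0, 0, -0.1]], [[-4, 0.2, 0.4], [0, 0, 0]], [[-4, 0.2, 0.4], [0, 0, 0]], [[-4, 0, 0], [0, 0, 0]], [[-4, 0, 0], [0, 0, 0]], [[-4, 0, 0], [0, 0, 0]], [[-2, 0, 0], [0, 0, 0]], [[0, 0, 0], [0, 0, 0]]]'

```text
clock: 8.6
position: [0.603, 0.2559, 0.3602]
tcp_rot: [-0.002, 0.73, -0.684, 0.0]
force: [-0.5, -0.5, 0.6]
width: 1.003
```

Run:
```python
from h import *
c=viewer.camera("wrist"); save(c,"w3")
for k in ["tray_bar","tray_foot"]: print(k,[(w(d["point"],c).round(4).tolist(),round(d["confidence"],2)) for d in nets.place_of(c,k)[:2]])
# rectify top-down at bar top z=.127: 1mm/px, 240x300, centred on estimate
X=np.arange(-100,100,.5)/1000; Y=np.arange(-140,140,.5)/1000; k,q=np.cos(.17),np.sin(.17)
tl=[]
for z in(.127,.064):
    mp=np.array([[fproj([.6+k*x-q*y,.1845+q*x+k*y,z],c) for x in X] for y in Y],np.float32)
    tl.append(cv2.remap(c["color"],mp[...,0],mp[...,1],cv2.INTER_CUBIC))
cv2.imwrite("pics/rect.png",np.hstack(tl)[:,:,::-1]); np.save("rect.npy",np.array(tl))
plan([.6,.1845,.18],.17+np.pi)
```

```text
tray_bar [([0.5976, 0.1814, 0.1183], 0.89)]
tray_foot [([0.5987, 0.1848, -0.0002], 0.93)]
clock 8.75 pos [0.603  0.2543 0.3608] vel 0.0048 F [0.  0.5 0.6] T [-0.02 -0.   -0.05] w 1.0 q [ 0.65  0.39  0.32  0.   -1.51 -0.58]
turn [-0.0042  0.0022 -0.107 ] then shift cm [ 6.83  1.48 18.08] | shift in present axes [ 6.99  0.82 18.06]
```

View pics/rect.png

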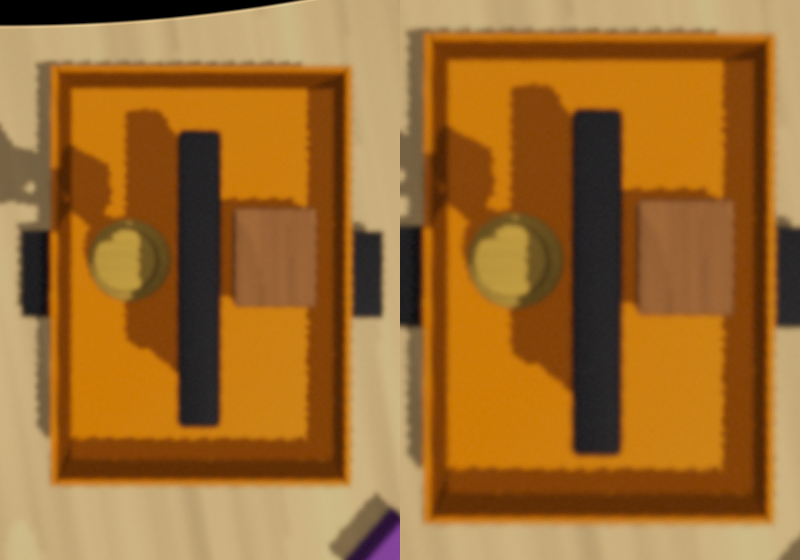

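Request:
play_rows --deltas '[[[0, 0, 0], [-0.004, 0.002, -0.107]], [[3, 0.7, 3], [0, 0, 0]], [[3.9, 0.8, 3], [0, 0, 0]], [[0, 0, 4], [0, 0, 0]], [[0, 0, 4], [0, 0, 0]], [[0, 0, 4], [0, 0, 0]], [[0, 0, 0], [0, 0, 0]]]'

```text
clock: 9.62
position: [0.598, 0.1829, 0.1775]
tcp_rot: [0.003, 0.764, -0.645, -0.002]
force: [0.6, 0.2, 0.2]
width: 1.001
```

Run:
```python
from h import *
plan([.5998,.1834,.0965],.17+np.pi)
```

```text
clock 9.62 pos [0.598  0.1829 0.1775] vel 0.0924 F [0.6 0.2 0.2] T [-0.01 -0.05  0.02] w 1.001 q [ 0.55  0.43 -0.06 -0.   -1.09 -0.38]
turn [ 0.0072 -0.0019 -0.0006] then shift cm [-0.02 -0.19  8.1 ] | shift in present axes [-0.03 -0.25  8.1 ]
```

Request:
play_rows --deltas '[[[0, -0.2, 1.5], [0.006, 0, 0]], [[0, 0, 3], [0, 0, 0]], [[0, 0, 2.6], [0, 0, 0]], [[0, 0, 1], [0, 0, 0]], [[0, 0, 0], [0, 0, 0]], [[0, 0, 0], [0, 0, 0]]]'

```text
clock: 10.38
position: [0.6031, 0.186, 0.1013]
tcp_rot: [-0.004, 0.765, -0.644, 0.002]
force: [0.6, 0.4, 0.3]
width: 1.003
```

Run:
```python
from h import *
plan([.5998,.1834,.0965],.17+np.pi)
```

```text
clock 10.38 pos [0.6031 0.186  0.1013] vel 0.0051 F [0.6 0.4 0.3] T [-0.    0.08 -0.  ] w 1.003 q [ 0.56  0.5  -0.15  0.   -0.91 -0.39]
turn [-0.009   0.0011  0.0017] then shift cm [0.2  0.37 0.48] | shift in present axes [0.2  0.38 0.48]
```

Request:
play_rows --deltas '[[[0.1, 0.2, 0.25], [-0.009, 0.001, 0]], [[0.1, 0.17, 0.25], [0, 0, 0]], [[0, 0, 0], [0, 0, 0]], [[0, 0, 0], [0, 0, 0]]]'

```text
clock: 10.88
position: [0.5987, 0.183, 0.0945]
tcp_rot: [0.001, 0.765, -0.644, -0.001]
force: [-0.4, -0.0, -0.4]
width: 0.999
```

Run:
```python
from h import *
plan([.5998,.1834,.0965],.17+np.pi)
```

```text
clock 10.88 pos [0.5987 0.183  0.0945] vel 0.0016 F [-0.4 -0.  -0.4] T [ 0.02 -0.02  0.02] w 0.999 q [ 0.55  0.51 -0.16 -0.   -0.91 -0.38]
turn [ 0.0031 -0.0007  0.0016] then shift cm [-0.02 -0.11 -0.2 ] | shift in present axes [-0.02 -0.11 -0.2 ]
```

Request:
play_rows --deltas '[[[0, -0.1, -0.15], [0.003, 0, 0.0015]], [[0, 0, 0], [0, 0, 0]], [[0, 0, 0], [0, 0, 0]]]'

```text
clock: 11.25
position: [0.5997, 0.1832, 0.096]
tcp_rot: [0.0, 0.765, -0.645, 0.0]
force: [0.5, 0.7, -0.9]
width: 1.002
```

Request:
play_rows --deltas '[[[0, 0, 0], [0, 0, 0]], [[0, 0, 0], [0, 0, 0]], [[0, 0, 0], [0, 0, 0]], [[0, 0, 0], [0, 0, 0]], [[0, 0, 0], [0, 0, 0]], [[0, 0, 0], [0, 0, 0]]]' --fingers 1

```text
clock: 12.0
position: [0.5995, 0.1832, 0.0961]
tcp_rot: [0.0, 0.765, -0.645, 0.0]
force: [-2.7, -0.3, 2.4]
width: 0.249
```

Run:
```python
from h import *
plan([.5998,.1834,.0965],.17+np.pi)
```

```text
clock 12.0 pos [0.5995 0.1832 0.0961] vel 0.0022 F [-2.7 -0.3  2.4] T [ 0.09  0.46 -0.03] w 0.249 q [ 0.55  0.51 -0.16  0.   -0.91 -0.38]
turn [ 0.0004 -0.0006  0.    ] then shift cm [-0.02 -0.03 -0.04] | shift in present axes [-0.02 -0.03 -0.04]
```

Request:
play_rows --deltas '[[[0, 0, -0.3], [0, 0, 0]], [[0, 0, -0.7], [0, 0, 0]], [[0, 0, -1.5], [0, 0, 0]], [[0, 0, -2.5], [0, 0, 0]], [[0, 0, -2.5], [0, 0, 0]], [[0, 0, -2.5], [0, 0, 0]], [[0, 0, -2.5], [0, 0, 0]], [[0, 0, -1.5], [0, 0, 0]]]'

```text
clock: 13.0
position: [0.6001, 0.1835, 0.2382]
tcp_rot: [-0.001, 0.765, -0.645, 0.001]
force: [-0.5, 0.1, -7.0]
width: 0.245
```

Request:
play_rows --deltas '[[[0, 0, -0.7], [0, 0, 0]], [[0, 0, 0], [0, 0, 0]], [[0, 0, 0], [0, 0, 0]]]'

```text
clock: 13.38
position: [0.5991, 0.1831, 0.2416]
tcp_rot: [0.001, 0.765, -0.645, -0.0]
force: [-0.3, -0.2, -7.7]
width: 0.249
```

Run:
```python
from h import *
plan([.5929,-.1953,.245],-.1286+np.pi)
c=viewer.camera("wrist"); save(c,"w4")
```

```text
clock 13.38 pos [0.5991 0.1831 0.2416] vel 0.0042 F [-0.3 -0.2 -7.7] T [ 0.01  0.02 -0.  ] w 0.249 q [ 0.55  0.38  0.03 -0.   -1.22 -0.38]
turn [ 0.0026 -0.0015  0.2984] then shift cm [37.61 -4.24 -0.34] | shift in present axes [37.19  7.   -0.28]
```

View pics/w4.png

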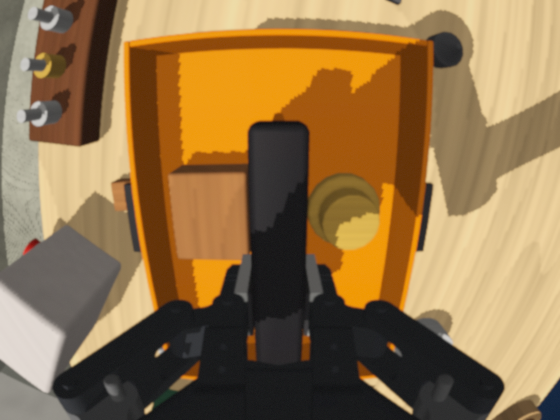

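Request:
play_rows --deltas '[[[0.5, 0, 0], [0.001, 0, 0.01]], [[1, 0, 0], [0.001, 0, 0.02]], [[2, 0.1, 0], [0, 0, 0.02]], [[3, 0.1, 0], [0, 0, 0.02]], [[3, 0.1, 0], [0, 0, 0.02]], [[3, 0.1, 0], [0, 0, 0.02]], [[3, 0.1, 0], [0, 0, 0.02]], [[3, 0.1, 0], [0, 0, 0.02]]]'

```text
clock: 14.42
position: [0.6106, -0.0038, 0.2432]
tcp_rot: [-0.0, 0.713, -0.701, 0.001]
force: [-0.0, 0.1, -7.7]
width: 0.246
```

Request:
play_rows --deltas '[[[3, 0.1, 0], [0, 0, 0.02]], [[3, 0.1, 0], [0, 0, 0.02]], [[3, 0.1, 0], [0, 0, 0.02]], [[3, 0.1, 0], [0, 0, 0.02]], [[3, 0.1, 0], [0, 0, 0.02]], [[2, 0.1, 0], [0, 0, 0.02]], [[1, 0, 0], [0, 0, 0.02]], [[0.5, 0, 0], [0, 0, 0.01]]]'

```text
clock: 15.42
position: [0.5986, -0.1862, 0.243]
tcp_rot: [0.001, -0.659, 0.752, -0.001]
force: [0.7, 0.2, -7.1]
width: 0.248
```

Request:
play_rows --deltas '[[[0, 0, 0], [0, 0, 0]], [[0, 0, 0], [0, 0, 0]]]'

```text
clock: 15.68
position: [0.599, -0.1851, 0.2431]
tcp_rot: [0.001, -0.66, 0.751, -0.001]
force: [-0.4, 0.7, -7.2]
width: 0.25
```

Run:
```python
from h import *
plan([.5929,-.1953,.245],-.1286+np.pi)
s,r=st(); M=r.as_matrix(); c=viewer.camera("wrist")
# rectified in the tool frame at the rim plane (32 mm below TCP): columns tool -y, rows -x
a=np.arctan2(M[1,1],M[0,1]); print("yaw tool y - pi",a-np.pi,a+np.pi)
X=np.arange(-100,100,.5)/1000;Y=np.arange(-140,140,.5)/1000
tl=[]
for d in(-.031,.032):
  mp=np.array([[fproj(s["position"]+M@np.array([-y,-x,d]),c) for x in X] for y in Y],np.float32)
  tl.append(cv2.remap(c["color"],mp[...,0],mp[...,1],cv2.INTER_CUBIC))
cv2.imwrite("pics/rect2.png",np.hstack(tl)[:,:,::-1])
```

```text
clock 15.68 pos [ 0.599  -0.1851  0.2431] vel 0.0022 F [-0.4  0.7 -7.2] T [ 0.05 -0.04 -0.03] w 0.25 q [-0.04  0.38  0.03 -0.   -1.22 -0.09]
turn [-0.002   0.0002 -0.0004] then shift cm [ 1.09  0.47 -0.19] | shift in present axes [ 1.09  0.47 -0.2 ]
yaw tool y - pi -0.12895083688410747 6.154234470295479
```

View pics/rect2.png

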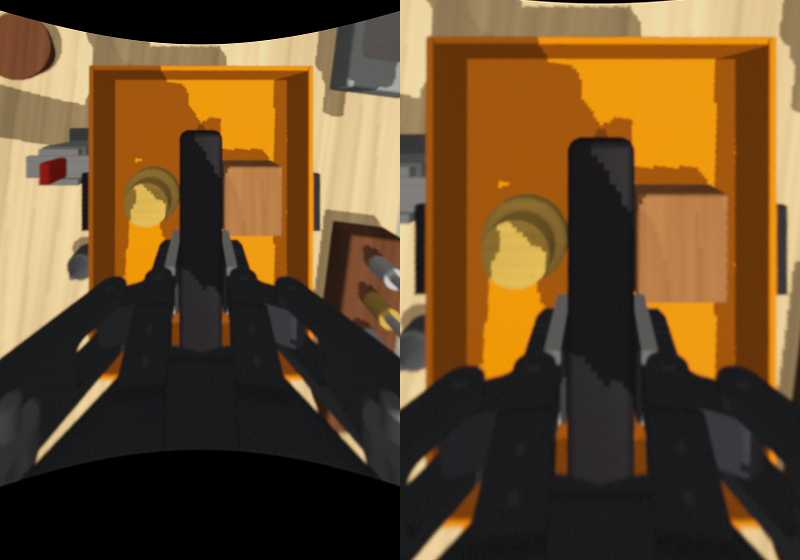

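Request:
play_rows --deltas '[[[0.5, 0.2, 0], [-0.002, 0, 0]], [[0.59, 0.27, 0.5], [0, 0, 0]], [[0, 0, 1.5], [0, 0, 0]], [[0, 0, 2], [0, 0, 0]], [[0, 0, 1], [0, 0, 0]], [[0, 0, 0.3], [0, 0, 0]], [[0, 0, 0], [0, 0, 0]], [[0, 0, 0], [0, 0, 0]]]'

```text
clock: 16.73
position: [0.5932, -0.1962, 0.1909]
tcp_rot: [0.0, -0.66, 0.751, -0.001]
force: [-0.3, 0.3, -8.4]
width: 0.248
```

Run:
```python
from h import *
plan([.5929,-.1953,.180],-.1286+np.pi)
c=viewer.camera("side"); save(c,"s2"); u,v=proj([.59,-.2,.1],c).astype(int)
cv2.imwrite("pics/s2c.png",cv2.resize(c["color"][v-70:v+60,u-90:u+90,::-1],None,fx=4,fy=4,interpolation=2))
```

```text
clock 16.73 pos [ 0.5932 -0.1962  0.1909] vel 0.0043 F [-0.3  0.3 -8.4] T [ 0.04  0.01 -0.  ] w 0.248 q [-0.06  0.41 -0.05  0.   -1.1  -0.07]
turn [-0.0017 -0.0002 -0.0012] then shift cm [-0.08  0.04  1.09] | shift in present axes [-0.08  0.05  1.09]
```

View pics/s2c.png

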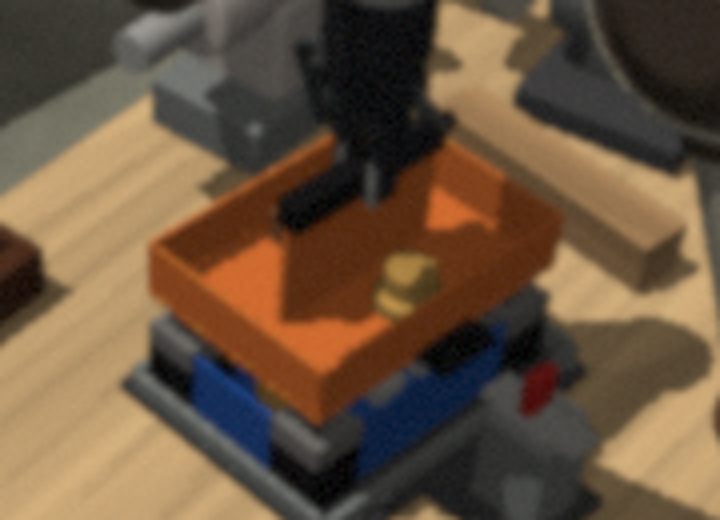

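Request:
play_rows --deltas '[[[-0.07, 0.04, 0.2], [-0.0015, 0, -0.001]], [[0, 0, 0.3], [0, 0, 0]], [[0, 0, 0.3], [0, 0, 0]], [[0, 0, 0.15], [0, 0, 0]], [[0, 0, 0], [0, 0, 0]], [[0, 0, 0], [0, 0, 0]]]'

```text
clock: 17.52
position: [0.5925, -0.1954, 0.1807]
tcp_rot: [-0.0, -0.66, 0.751, 0.0]
force: [-0.1, 0.0, -8.4]
width: 0.25
```

```bash
cat > p.py <<'E'
from h import *
plan([.5929,-.1953,.1641],-.1286+np.pi)
E
python3 p.py
```

```text
clock 17.52 pos [ 0.5925 -0.1954  0.1807] vel 0.0026 F [-0.1  0.  -8.4] T [-0.02  0.01  0.05] w 0.25 q [-0.06  0.42 -0.07  0.   -1.08 -0.07]
turn [ 0.0013 -0.0001 -0.0004] then shift cm [-0.01 -0.04  1.66] | shift in present axes [-0.02 -0.04  1.66]
```

Now feel downward in half-millimetre steps.

Request:
play_rows --deltas '[[[0, -0.03, 0.05], [0.001, 0, 0]], [[0, 0, 0.05], [0, 0, 0]], [[0, 0, 0.05], [0, 0, 0]], [[0, 0, 0], [0, 0, 0]]]'

```text
clock: 18.02
position: [0.5926, -0.1954, 0.179]
tcp_rot: [-0.0, -0.66, 0.751, 0.0]
force: [-0.2, 0.8, -6.8]
width: 0.245
```

Request:
play_rows --deltas '[[[0, 0, 0.05], [0, 0, 0]], [[0, 0, 0.05], [0, 0, 0]], [[0, 0, 0], [0, 0, 0]]]'

```text
clock: 18.4
position: [0.5926, -0.1954, 0.178]
tcp_rot: [-0.0, -0.66, 0.751, 0.0]
force: [-0.2, -0.4, -6.2]
width: 0.246
```

Request:
play_rows --deltas '[[[0, 0, 0.05], [0, 0, 0]], [[0, 0, 0.05], [0, 0, 0]], [[0, 0, 0], [0, 0, 0]]]'

```text
clock: 18.77
position: [0.5926, -0.1954, 0.177]
tcp_rot: [-0.0, -0.66, 0.751, 0.0]
force: [-0.8, 0.9, -6.8]
width: 0.245
```

Request:
play_rows --deltas '[[[0, 0, 0.05], [0, 0, 0]], [[0, 0, 0.05], [0, 0, 0]], [[0, 0, 0], [0, 0, 0]]]'

```text
clock: 19.15
position: [0.5926, -0.1954, 0.176]
tcp_rot: [-0.0, -0.66, 0.751, 0.0]
force: [0.4, 0.8, -6.8]
width: 0.25
```

Request:
play_rows --deltas '[[[0, 0, 0.05], [0, 0, 0]], [[0, 0, 0.05], [0, 0, 0]], [[0, 0, 0], [0, 0, 0]]]'

```text
clock: 19.52
position: [0.5926, -0.1954, 0.175]
tcp_rot: [-0.0, -0.66, 0.751, 0.0]
force: [-1.2, 0.4, -8.0]
width: 0.25
```

```bash
python3 p.py
```

```text
clock 19.52 pos [ 0.5926 -0.1954  0.175 ] vel 0.0031 F [-1.2  0.4 -8. ] T [ 0.11 -0.05  0.06] w 0.25 q [-0.06  0.43 -0.07  0.   -1.07 -0.07]
turn [ 0.0007 -0.0001 -0.0004] then shift cm [-0.01 -0.03  1.09] | shift in present axes [-0.01 -0.03  1.09]
```

Request:
play_rows --deltas '[[[0, 0, 0.08], [0, 0, 0]], [[0, 0, 0.08], [0, 0, 0]], [[0, 0, 0.08], [0, 0, 0]], [[0, 0, 0], [0, 0, 0]]]'

```text
clock: 20.02
position: [0.5926, -0.1954, 0.1725]
tcp_rot: [-0.0, -0.66, 0.751, 0.0]
force: [-0.2, -1.5, -6.6]
width: 0.246
```

Request:
play_rows --deltas '[[[0, 0, 0.08], [0, 0, 0]], [[0, 0, 0.08], [0, 0, 0]], [[0, 0, 0.08], [0, 0, 0]], [[0, 0, 0], [0, 0, 0]]]'

```text
clock: 20.52
position: [0.5926, -0.1954, 0.1701]
tcp_rot: [-0.0, -0.66, 0.751, 0.0]
force: [-0.2, -0.5, -6.6]
width: 0.245
```

Request:
play_rows --deltas '[[[0, 0, 0.08], [0, 0, 0]], [[0, 0, 0.08], [0, 0, 0]], [[0, 0, 0.08], [0, 0, 0]], [[0, 0, 0], [0, 0, 0]]]'

```text
clock: 21.02
position: [0.5926, -0.1954, 0.1678]
tcp_rot: [-0.0, -0.66, 0.751, 0.0]
force: [-1.2, -0.3, -7.0]
width: 0.247
```

```bash
python3 p.py
```

```text
clock 21.02 pos [ 0.5926 -0.1954  0.1678] vel 0.0024 F [-1.2 -0.3 -7. ] T [ 0.01  0.01 -0.02] w 0.247 q [-0.06  0.43 -0.08  0.   -1.06 -0.07]
turn [ 0.0008 -0.0001 -0.0004] then shift cm [-0.01 -0.03  0.37] | shift in present axes [-0.01 -0.03  0.37]
```

Request:
play_rows --deltas '[[[0, 0, 0.08], [0, 0, 0]], [[0, 0, 0.08], [0, 0, 0]], [[0, 0, 0.05], [0, 0, 0]], [[0, 0, 0.05], [0, 0, 0]], [[0, 0, 0], [0, 0, 0]]]'

```text
clock: 21.65
position: [0.5926, -0.1954, 0.1652]
tcp_rot: [-0.0, -0.66, 0.751, 0.0]
force: [0.4, 0.2, -7.5]
width: 0.249
```

Request:
play_rows --deltas '[[[0, 0, 0.03], [0, 0, 0]], [[0, 0, 0.03], [0, 0, 0]], [[0, 0, 0], [0, 0, 0]]]'

```text
clock: 22.02
position: [0.5926, -0.1954, 0.1646]
tcp_rot: [-0.0, -0.66, 0.751, 0.0]
force: [0.8, 0.7, -7.5]
width: 0.246
```

Request:
play_rows --deltas '[[[0, 0, 0.03], [0, 0, 0]], [[0, 0, 0.03], [0, 0, 0]], [[0, 0, 0], [0, 0, 0]]]'

```text
clock: 22.4
position: [0.5927, -0.1954, 0.1641]
tcp_rot: [-0.0, -0.66, 0.751, 0.0]
force: [0.2, 0.4, -6.5]
width: 0.246
```

Request:
play_rows --deltas '[[[0, 0, 0.03], [0, 0, 0]], [[0, 0, 0.03], [0, 0, 0]], [[0, 0, 0], [0, 0, 0]]]'

```text
clock: 22.78
position: [0.5927, -0.1954, 0.1641]
tcp_rot: [-0.0, -0.66, 0.751, -0.0]
force: [-0.9, 0.7, -2.8]
width: 0.249
```

Request:
play_rows --deltas '[[[0, 0, 0.03], [0, 0, 0]], [[0, 0, 0], [0, 0, 0]]]'

```text
clock: 23.02
position: [0.5928, -0.1955, 0.164]
tcp_rot: [-0.0, -0.66, 0.751, -0.0]
force: [-2.3, 1.6, -0.1]
width: 0.247
```

Request:
play_rows --deltas '[[[0, 0, 0.03], [0, 0, 0]], [[0, 0, 0], [0, 0, 0]]]'

```text
clock: 23.28
position: [0.5929, -0.1955, 0.164]
tcp_rot: [0.0, -0.66, 0.751, -0.0]
force: [-2.0, 2.5, 5.0]
width: 0.246
```

```bash
python3 p.py
```

```text
clock 23.27 pos [ 0.5929 -0.1955  0.164 ] vel 0.0011 F [-2.   2.5  5. ] T [ 0.61  1.12 -0.06] w 0.246 q [-0.06  0.44 -0.09  0.   -1.05 -0.07]
turn [-0.0006 -0.0005 -0.0001] then shift cm [-0.02  0.   -0.01] | shift in present axes [-0.02  0.   -0.01]
```

Request:
play_rows --deltas '[[[0, 0, -0.03], [0, 0, 0]], [[0, 0, 0], [0, 0, 0]], [[0, 0, 0], [0, 0, 0]]]'

```text
clock: 23.65
position: [0.5929, -0.1955, 0.164]
tcp_rot: [0.0, -0.66, 0.751, -0.0]
force: [-2.7, 1.2, 6.3]
width: 0.249
```

Request:
play_rows --deltas '[[[0, 0, 0], [0, 0, 0]], [[0, 0, 0], [0, 0, 0]], [[0, 0, 0], [0, 0, 0]], [[0, 0, 0], [0, 0, 0]], [[0, 0, 0], [0, 0, 0]], [[0, 0, 0], [0, 0, 0]]]' --fingers 0

```text
clock: 24.4
position: [0.5927, -0.1954, 0.1631]
tcp_rot: [-0.0, -0.66, 0.751, 0.0]
force: [-0.2, 0.3, -0.2]
width: 0.999
```

Request:
play_rows --deltas '[[[0, 0, -0.5], [0, 0, 0]], [[0, 0, -1.5], [0, 0, 0]], [[0, 0, -3], [0, 0, 0]], [[0, 0, -3], [0, 0, 0]], [[0, 0, -3], [0, 0, 0]], [[-3, 0, -2], [0, 0, 0]], [[-3, 0, 0], [0, 0, 0]], [[0, 0, 0], [0, 0, 0]]]'

```text
clock: 25.4
position: [0.6008, -0.1344, 0.2949]
tcp_rot: [0.001, -0.661, 0.75, -0.001]
force: [-0.9, -0.2, -1.1]
width: 1.003
```

```bash
cat > b.py <<'E'
from h import *
c=viewer.camera("wrist"); save(c,"w5")
for n,c in(("wrist",c),("side",viewer.camera("side")),("scene",viewer.camera("scene"))):
    for k in "tray_bar bolt_tab cradle collar_mid block_mid".split():
        print(n,k,[(w(d["point"],c).round(4).tolist(),round(d["confidence"],2)) for d in nets.place_of(c,k)[:3]])
plan([.4254,-.1788,.2],-.1286+np.pi)
E
python3 b.py
```

```text
wrist tray_bar [([0.5909, -0.1985, 0.1842], 0.84)]
wrist bolt_tab [([0.4209, -0.1806, 0.1254], 0.95)]
wrist cradle [([0.5451, -0.1979, 0.1019], 0.71)]
wrist collar_mid [([0.5476, -0.1987, 0.101], 0.97)]
wrist block_mid [([0.6337, -0.2152, 0.0985], 0.8), ([0.7808, 0.2406, 0.0123], 0.65)]
side tray_bar [([0.5896, -0.1923, 0.1837], 0.71)]
side bolt_tab [([0.4273, -0.1789, 0.1229], 0.59)]
side cradle [([0.5868, -0.2006, -0.0041], 0.75)]
side collar_mid [([0.5462, -0.1933, 0.1014], 0.53)]
side block_mid [([0.7813, 0.2421, 0.0126], 0.69), ([0.6936, 0.4008, 0.0143], 0.59), ([0.5959, -0.1941, 0.184], 0.52)]
scene tray_bar [([0.5932, -0.1924, 0.1884], 0.69), ([0.3221, 0.4158, 0.0296], 0.64)]
scene bolt_tab [([0.4239, -0.1776, 0.122], 0.67), ([0.547, -0.1951, 0.1036], 0.62)]
scene cradle [([0.6334, -0.2121, 0.1044], 0.45)]
scene collar_mid [([0.6352, -0.2118, 0.1043], 0.66), ([0.5485, -0.1964, 0.1026], 0.65)]
scene block_mid [([0.6361, -0.2123, 0.1029], 0.97), ([0.6984, 0.399, 0.0161], 0.74), ([0.7802, 0.2393, 0.0137], 0.66)]
clock 26.3 pos [ 0.6004 -0.1359  0.2932] vel 0.0015 F [0.  0.2 0.2] T [ 0.04  0.06 -0.05] w 0.999 q [ 0.04  0.33  0.09 -0.   -1.32 -0.17]
turn [ 0.0005 -0.0001 -0.0004] then shift cm [ 6.5  16.81  9.32] | shift in present axes [ 6.51 16.8   9.33]
```

View pics/w5.png

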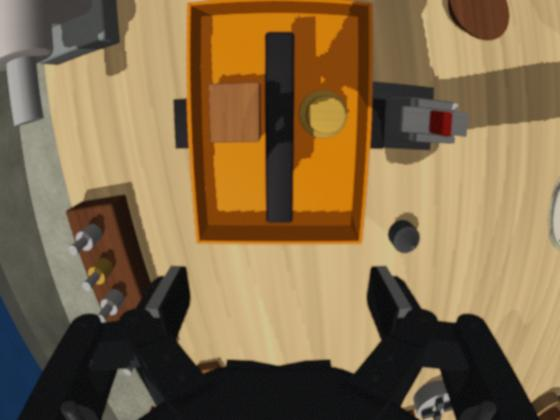

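Run:
```python
from h import *
c=viewer.camera("wrist"); im=c["color"].astype(int)
m=(im[...,0]>90)&(im[...,1]<50)&(im[...,2]<60); m[:, :400]=0; m[:90]=0;m[160:]=0
v,u=np.nonzero(m); print(m.sum(),u.min(),u.max(),v.min(),v.max())
br=m&(im[...,0]>170); v2,u2=np.nonzero(br); print(br.sum(), u2.mean() if len(u2) else 0, v2.mean() if len(v2) else 0)
from scipy.optimize import minimize
k,q=np.cos(.1286),-np.sin(.1286)
def cost(p):
    P=[fproj([p[0]+k*i*.006-q*j*.013,p[1]+q*i*.006+k*j*.013,.1245+z],c) for i in(-1,1) for j in(-1,1) for z in(-.022,.014)]
    z=np.zeros(m.shape,np.uint8); cv2.fillConvexPoly(z,(cv2.convexHull(np.array(P,np.float32))*16).round().astype(np.int32),1,shift=4)
    return (z.astype(bool)!=m).sum()
best=min(((cost([x,y]),x,y) for x in np.arange(.412,.436,.001) for y in np.arange(-.19,-.166,.001)));print(best)
plan([best[1],best[2],.2],-.1286+np.pi)
```

```text
203 442 451 113 137
0 0 0
(np.int64(480), np.float64(0.417), np.float64(-0.179))
clock 26.35 pos [ 0.6004 -0.1358  0.2932] vel 0.0027 F [-0.4  0.1 -0.2] T [-0.01  0.02  0.03] w 0.999 q [ 0.04  0.34  0.09 -0.   -1.32 -0.17]
turn [ 0.0006 -0.0001 -0.0004] then shift cm [ 6.63 17.64  9.32] | shift in present axes [ 6.64 17.63  9.33]
```

Request:
play_rows --deltas '[[[0, 2, 0], [0, 0, 0]], [[0, 4, 0], [0, 0, 0]], [[0, 4, 0], [0, 0, 0]], [[0, 4, 2], [0, 0, 0]], [[0, 2.8, 3], [0, 0, 0]], [[0, 0, 3], [0, 0, 0]], [[0, 0, 0], [0, 0, 0]], [[0, 0, 0], [0, 0, 0]]]' --fingers 0.6

```text
clock: 27.35
position: [0.435, -0.1144, 0.2145]
tcp_rot: [0.0, -0.66, 0.751, -0.001]
force: [0.1, 1.0, 0.2]
width: 0.404
```

Run:
```python
from h import *
c=viewer.camera("wrist"); save(c,"w6"); h=cv2.cvtColor(c["color"],cv2.COLOR_RGB2HSV).astype(int)
m=((h[...,0]<4)|(h[...,0]>174))&(h[...,1]>190)&(h[...,2]>60)
n,l,s,ce=cv2.connectedComponentsWithStats(m.astype(np.uint8)); g=fproj([.424,-.179,.125],c); print("expect",g)
i=1+np.argmin(np.hypot(*(ce[1:]-g).T)+1e3*(s[1:,4]<60)); m=l==i; print(s[i],ce[i])
k,q=np.cos(.1286),-np.sin(.1286)
def cost(p):
    P=[fproj([p[0]+k*a*.006-q*j*.013,p[1]+q*a*.006+k*j*.013,.1245+z],c) for a in(-1,1) for j in(-1,1) for z in(-.022,.014)]
    z=np.zeros(m.shape,np.uint8); cv2.fillConvexPoly(z,(cv2.convexHull(np.array(P,np.float32))*16).round().astype(np.int32),1,shift=4)
    return (z.astype(bool)!=m).sum()
b=min(((cost([x,y]),x,y) for x in np.arange(.412,.436,.001) for y in np.arange(-.19,-.166,.001)));print(b)
print(nets.place_of(c,"bolt_tab")[:1] and w(nets.place_of(c,"bolt_tab")[0]["point"],c))
plan([b[1],b[2],.112],-.1286+np.pi)
```

```text
expect [282.38145881 124.18572283]
[275 105  15  35 509] [282.02750491 122.06679764]
(np.int64(213), np.float64(0.423), np.float64(-0.182))
[ 0.42067781 -0.18145589  0.12230951]
clock 27.5 pos [ 0.4349 -0.1143  0.2144] vel 0.0065 F [ 0.4  0.4 -0.3] T [ 0.04 -0.03  0.03] w 0.397 q [ 0.11  0.1  -0.43  0.   -1.05 -0.24]
turn [-0.0017  0.0002 -0.0004] then shift cm [ 6.87  0.31 10.24] | shift in present axes [ 6.87  0.32 10.23]
```

Request:
play_rows --deltas '[[[2, 0.1, 0], [-0.0015, 0, 0]], [[3, 0.2, 0], [0, 0, 0]], [[1.7, 0, 0], [0, 0, 0]], [[0, 0, 3], [0, 0, 0]], [[0, 0, 1.5], [0, 0, 0]], [[0, 0, 0], [0, 0, 0]], [[0, 0, 0], [0, 0, 0]]]'

```text
clock: 28.38
position: [0.423, -0.1805, 0.1693]
tcp_rot: [-0.0, -0.66, 0.751, -0.0]
force: [0.8, 0.7, -0.6]
width: 0.399
```

Run:
```python
from h import *
plan([.423,-.181,.112],-.1286+np.pi)
c=viewer.camera("wrist"); cv2.imwrite("pics/w7.png",c["color"][100:420,80:480,::-1])
```

```text
clock 28.38 pos [ 0.423  -0.1805  0.1693] vel 0.0062 F [ 0.8  0.7 -0.6] T [-0.02  0.02  0.04] w 0.399 q [-0.05  0.16 -0.47  0.   -0.93 -0.08]
turn [ 0.0001 -0.0003 -0.0001] then shift cm [ 0.05 -0.    5.73] | shift in present axes [ 0.05 -0.    5.73]
```

View pics/w7.png

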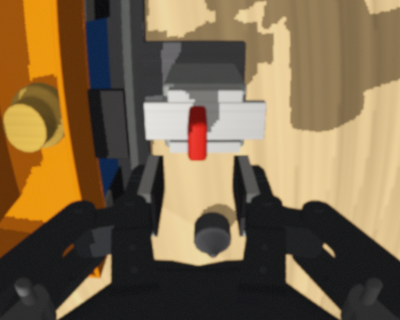

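Request:
play_rows --deltas '[[[0, 0, 2], [0, 0, 0]], [[0, 0, 2], [0, 0, 0]], [[0, 0, 1], [0, 0, 0]], [[0, 0, 0.6], [0, 0, 0]], [[0, 0, 0], [0, 0, 0]], [[0, 0, 0], [0, 0, 0]]]'

```text
clock: 29.18
position: [0.4225, -0.1804, 0.1128]
tcp_rot: [-0.0, -0.66, 0.751, 0.0]
force: [0.4, -0.4, 0.5]
width: 0.401
```

Request:
play_rows --deltas '[[[0, 0, 0], [0, 0, 0]], [[0, 0, 0], [0, 0, 0]], [[0, 0, 0], [0, 0, 0]], [[0, 0, 0], [0, 0, 0]], [[0, 0, 0], [0, 0, 0]]]' --fingers 1

```text
clock: 29.8
position: [0.4235, -0.1805, 0.1129]
tcp_rot: [0.0, -0.66, 0.751, -0.001]
force: [5.0, -1.4, 1.8]
width: 0.127
```

Run:
```python
from h import *
plan([.423,-.181,.112],-.1286+np.pi)
```

```text
clock 29.8 pos [ 0.4235 -0.1805  0.1129] vel 0.0023 F [ 5.  -1.4  1.8] T [-0.25 -1.28 -0.01] w 0.127 q [-0.05  0.24 -0.55  0.   -0.78 -0.08]
turn [-0.0013 -0.0003  0.0002] then shift cm [0.06 0.05 0.09] | shift in present axes [0.06 0.05 0.09]
```

Request:
play_rows --deltas '[[[0, -0.3, 0], [0, 0, 0]], [[0, -0.5, 0], [0, 0, 0]], [[0, -0.5, 0], [0, 0, 0]], [[0, -0.5, 0], [0, 0, 0]], [[0, -0.4, 0], [0, 0, 0]], [[0, -0.2, 0], [0, 0, 0]], [[0, 0, 0], [0, 0, 0]]]'

```text
clock: 30.68
position: [0.4446, -0.1832, 0.1129]
tcp_rot: [-0.002, -0.66, 0.751, 0.002]
force: [-1.9, 2.0, 8.4]
width: 0.13
```

Request:
play_rows --deltas '[[[0, -0.1, 0], [0, 0, 0]], [[0, -0.1, 0], [0, 0, 0]], [[0, 0, 0], [0, 0, 0]]]'

```text
clock: 31.05
position: [0.4463, -0.1835, 0.1129]
tcp_rot: [-0.002, -0.66, 0.751, 0.002]
force: [-2.6, 2.1, 9.8]
width: 0.126
```

Request:
play_rows --deltas '[[[0, -0.1, 0], [0, 0, 0]], [[0, -0.1, 0], [0, 0, 0]], [[0, 0, 0], [0, 0, 0]]]'

```text
clock: 31.42
position: [0.4483, -0.1837, 0.1129]
tcp_rot: [-0.002, -0.66, 0.751, 0.002]
force: [-1.4, 1.2, 8.4]
width: 0.129
```

Run:
```python
from h import *
plan([.4235,-.1805,.1129],-.1286+np.pi)
```

```text
clock 31.43 pos [ 0.4483 -0.1837  0.1129] vel 0.0025 F [-1.4  1.2  8.4] T [0.49 0.4  0.01] w 0.129 q [-0.05  0.28 -0.49 -0.   -0.81 -0.08]
turn [ 0.0049 -0.0001 -0.0004] then shift cm [-0.   2.5  0. ] | shift in present axes [-0.    2.5   0.01]
```

Request:
play_rows --deltas '[[[0, -0.1, 0], [0, 0, 0]], [[0, -0.1, 0], [0, 0, 0]], [[0, 0, 0], [0, 0, 0]]]'

```text
clock: 31.8
position: [0.4503, -0.184, 0.1129]
tcp_rot: [-0.002, -0.66, 0.751, 0.002]
force: [-1.7, 2.2, 8.3]
width: 0.125
```

Request:
play_rows --deltas '[[[0, -0.1, 0], [0, 0, 0]], [[0, 0, 0], [0, 0, 0]]]'

```text
clock: 32.05
position: [0.4513, -0.1841, 0.1129]
tcp_rot: [-0.002, -0.66, 0.751, 0.002]
force: [-2.1, 2.2, 9.2]
width: 0.128
```

Request:
play_rows --deltas '[[[0, -0.1, 0], [0, 0, 0]], [[0, 0, 0], [0, 0, 0]]]'

```text
clock: 32.3
position: [0.4522, -0.1842, 0.1129]
tcp_rot: [-0.002, -0.66, 0.751, 0.002]
force: [-1.7, 2.2, 8.8]
width: 0.127
```

Request:
play_rows --deltas '[[[0, -0.08, 0], [0, 0, 0]], [[0, 0, 0], [0, 0, 0]]]'

```text
clock: 32.55
position: [0.453, -0.1843, 0.1129]
tcp_rot: [-0.002, -0.66, 0.751, 0.002]
force: [-3.0, 1.2, 8.7]
width: 0.121
```

Request:
play_rows --deltas '[[[0, -0.05, 0], [0, 0, 0]], [[0, 0, 0], [0, 0, 0]]]'

```text
clock: 32.8
position: [0.4533, -0.1843, 0.1129]
tcp_rot: [-0.002, -0.66, 0.751, 0.002]
force: [-3.1, 2.1, 9.8]
width: 0.128
```

Request:
play_rows --deltas '[[[0, -0.05, 0], [0, 0, 0]], [[0, 0, 0], [0, 0, 0]]]'

```text
clock: 33.05
position: [0.4533, -0.1844, 0.1129]
tcp_rot: [-0.002, -0.66, 0.751, 0.002]
force: [-3.6, 2.2, 9.8]
width: 0.127
```

Request:
play_rows --deltas '[[[0, 0, 0], [0, 0, 0]], [[0, 0, 0], [0, 0, 0]], [[0, 0, 0], [0, 0, 0]]]' --fingers 0.72

```text
clock: 33.42
position: [0.4548, -0.1846, 0.1116]
tcp_rot: [-0.001, -0.66, 0.751, 0.002]
force: [0.7, -1.1, 0.6]
width: 0.279
```

Request:
play_rows --deltas '[[[0, 0, -0.5], [0, 0, 0]], [[0, 0, -2], [0, 0, 0]], [[0, 0, -4], [0, 0, 0]], [[-2, 0, -4], [0, 0, 0]], [[-4, 0, -4], [0, 0, 0]], [[-3, 0, -2], [0, 0, 0]], [[0, 0, 0], [0, 0, 0]], [[0, 0, 0], [0, 0, 0]]]'

```text
clock: 34.42
position: [0.4668, -0.0955, 0.2766]
tcp_rot: [-0.001, -0.66, 0.751, 0.001]
force: [-0.0, 0.5, -0.8]
width: 0.28
```

```bash
python3 b.py; python3 -c "
import cv2;a=cv2.imread('pics/w5.png');cv2.imwrite('pics/w8.png',a)"
```

```text
wrist tray_bar [([0.5914, -0.1934, 0.1881], 0.83)]
wrist bolt_tab [([0.4497, -0.1848, 0.1232], 0.71)]
wrist cradle [([0.5924, -0.1956, 0.0663], 0.6)]
wrist collar_mid [([0.5489, -0.1988, 0.0977], 0.56), ([0.4504, -0.1868, 0.1227], 0.19)]
wrist block_mid []
side tray_bar [([0.5922, -0.1912, 0.1824], 0.78)]
side bolt_tab [([0.4573, -0.1856, 0.1244], 0.81)]
side cradle [([0.5884, -0.2017, -0.0038], 0.97)]
side collar_mid [([0.5468, -0.1947, 0.1026], 0.57)]
side block_mid [([0.6956, 0.3986, 0.0124], 0.84), ([0.782, 0.2473, 0.01], 0.53)]
scene tray_bar [([0.5959, -0.1937, 0.188], 0.93)]
scene bolt_tab [([0.3438, -0.4661, 0.0305], 0.58), ([0.4524, -0.18, 0.125], 0.57)]
scene cradle []
scene collar_mid [([0.5603, 0.4837, 0.0166], 0.71), ([0.5485, -0.1941, 0.1015], 0.4)]
scene block_mid [([0.7828, 0.2428, 0.0107], 0.86), ([0.6989, 0.3999, 0.0159], 0.73), ([0.6339, -0.2116, 0.1045], 0.56)]
clock 35.33 pos [ 0.4674 -0.0954  0.2772] vel 0.0013 F [0.3 0.  0.3] T [ 0.   -0.01  0.01] w 0.279 q [ 0.14  0.1  -0.26 -0.   -1.21 -0.27]
turn [ 0.002  -0.     -0.0003] then shift cm [8.81 3.1  7.72] | shift in present axes [8.81 3.08 7.73]
```

View pics/w8.png

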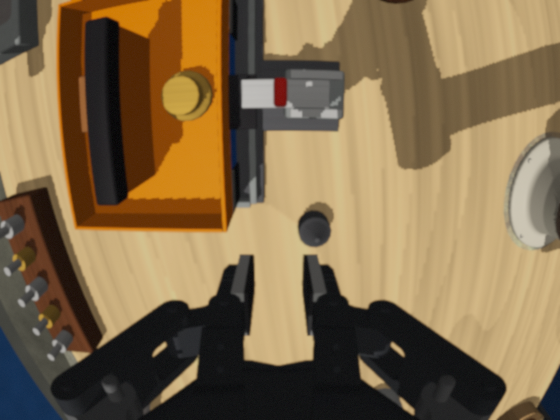

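The last view shows the tray seated. The bolt reaches over its tab, with the red tab at (280,92), and the collar (186,95) and block (82,100) are in the tray. The gripper is well clear.

```bash
python3 -c "
from h import *
s,_=st(); print(abs(s['joint_velocities']).max()); print(finish_job())"
```

```text
0.0013159824556021637
the job is handed in; nothing more can be done
None
```

The orange tray is stacked on the blue tray with its lugs fully home, the bolt is slid in over its tab, and the job is handed in. No verdict is reported.

- **Finding the sockets:** I located the four sockets and the tray bar from rectified wrist-camera views. I gripped the bar at a 21 mm opening, carried the tray across and lowered it in small steps. The lugs entered the sockets on the first try without touching the pads.
- **Seating:** The tray stopped with the bar at about 183 mm, the fully home height. The wrist reading went from about −7 N while carrying to about +6 N, which puts the pressing force at about 13 N. I then let go.
- **Bolt:** I gripped the red tab and slid it 30 mm until it came up against its end stop. I then opened the fingers and backed off.
- **Last checks:** The networks put the bar within about 5 mm of 183 mm height. The red tab was about 30 mm further in than at the start. The last picture shows the collar and block in the tray, the bolt over the tab and the arm clear.
- **Where the checks disagreed:** The final wrist and side views missed the block in the tray, though the scene view and the picture showed it. A few network reports, such as the collar and bolt tab in the scene view, were clear misidentifications. I did not re-measure every bystander, but nothing suggested contact with any of them.

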